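# Wind down the print press

## Robot

A 6-joint arm with a two-finger parallel gripper is mounted at the origin on the work surface. World frame = base frame: x ahead of the robot, y to its left, z up, the work surface at z = 0. Lengths are in mm, angles in rad, forces in N, time in s.
With the tool pointing down it reaches from about 350 to 975 mm from the base axis. Payload 7.1 kg.
Tool frame: the origin (TCP) lies midway between the tips of the shut fingers; the grasp point (between the pads) lies 19 mm behind it; z points along the fingers, y is the line along which they close (so a half turn about z gives the same grasp; the last joint's range is limited). The gripper opens to 88 mm and grips with 3 to 60 N. Pads are 20 mm wide; open, the fingers measure 115 mm over their backs; the gripper's body (75 mm by 178 mm) begins 61 mm behind the grasp point.
Start: joints at [-1.277, 0.423, 1.63, -0, 1.089, -0.019], TCP at [192.345, -594.65, 222.675] pointing down, gripper open.
Joint ranges: [-3, 3], [-0.9, 2.11], [0.09, 2.58], [-1.31, 4.45], [0.11, 2.69], [-2.54, 2.54]. Speed limits (rad/s): [2.39, 2.39, 3.01, 3.14, 3.14, 3.14].

## Interface

Orientations are given as a rotation vector (axis times angle).
In Python, from workcell import ctrl gives the robot as it stands.
- The arm moves only by the shell command python3 -m inch 'ROWS' [OPENING]. ROWS is JSON, a list of rows, each an object with "xyz": the shift along the tool's x, y, z in mm, a list of three; "rot": the turn, a rotation vector about the tool's x, y, z in rad, a list of three. In form: [{"xyz": [dx, dy, dz], "rot": [ax, ay, az]}, ...]. A call has 1 to 12 rows; each row is the pose to reach, as a shift and turn from the pose commanded when the call began, along the tool's axes at that moment; what a row does not reach only later rows make up. A row lasts 1/12 s, in which the tool goes at most 41.7 mm and 7.16 degrees, less where a joint would pass 70% of its speed; a pose out of reach is approached as far as the arm can. A call with a gripper value outside its range is refused whole. OPENING is the closure in counts, from 0 (fully open) to 255 (shut), set as the call begins (- or left out, the last holds). The fingers move at their own pace and stop on an object; the grip force is fixed at half the most. Time passes only in rows, so rows that repeat a pose let the fingers close. It gives the time, the measured TCP pose, the force, the opening and the grip force at its end, in the units of the state.
- ctrl.get_obs(): the state, without advancing time (a new reading comes with each control period).
- ctrl.get_image(name): name is "side" or "top" or "wrist"; returns the picture (480x640x3 uint8, red, green, blue); there is no depth.
- ctrl.camera_model(name): a dict with "fx", "fy", "cx", "cy" (pixels), "position" and "attitude" of the camera in the world. Camera axes: x right, y up, looking along -z (the intrinsics and any distortion apply to the point x, -y, -z); pixel columns grow to the right and rows downward; lengths in mm; the calibration is good to about 2 mm. The wrist camera is an equidistant fisheye: a pixel r from the principal point sees the ray r / f radians off the axis. A picture is of the moment at which its call begins: read the wrist's pose just before it. camera_model takes no time and is no camera call; for the wrist camera it gives the pose at the moment of the call.
- ctrl.close_job(): hands the job in; it is judged then, once.
The state is a dict: "t": time; "qpos": joint angles; "qvel": joint speeds; "joint_torque": joint torques, N m; "ee_pos": TCP position; "orientation": TCP orientation; "ft_force": force on the tool from outside, world axes, zero at the start; "moment": the same for the moment, N m; "width": finger opening in mm; "grasp_force": force on a finger pad.
Only numpy, scipy, OpenCV 4.12 (cv2) and the standard library are available. Lean on these libraries where they do the work, as an engineer would, in place of code of your own. Each camera call takes 0.05 s, during which the arm holds its last target. There are 200 camera calls.

## Task

Fit the loose crank fully home on the square end of the press screw and wind it clockwise (seen from above), keeping it down on the square as the screw sinks, until the platen bears firmly on the pressing boards: stop when the crank has clearly gone stiff, and do not force it. Let go and leave the crank sitting on the screw; leave everything else on the bench where it stands.

Things in the scene. Friction and masses are not known exactly. Their poses are not given: they have to be found in the camera images.
- press: Grey cast bench nipping press for flattening prints, fixed to the table: base plate 240 x 310 x 18 mm (x, y, z), two 24 mm columns at y = +-128 mm, a crosshead between 130 and 166 mm above the table, and a vertical screw through the crosshead's middle. Origin: underside of the base, on the screw axis; z up.
- screw_end (a point): Top of the press screw, centre of its upward square end: a 16 mm square, 24 mm long, whose top 6 mm taper to 11 mm. Its x and y axes are square to the flats, z up. 24 mm below this point is a round collar of 30 mm diameter on which the crank's hub comes to rest. As the screw turns it moves down with the platen, 16 mm for each clockwise turn (four-start thread). It starts 225 to 243 mm above the table, at any angle.
- screw_seat (a point): Centre of the top face of the screw's collar, at the root of the square end, 24 mm below screw_end; same axes.
- screw (a joint): Turn of the screw in rad, growing clockwise seen from above (tightening). Starts between 3 and 9.5; the platen meets the boards after another two to three and a half turns. Turning freely it drags 0.30 N m (3.5 N at the handle). Left alone it holds a squeeze of up to 115 N; let go at a greater one, it runs back a little until that is left.
- platen: Grey ribbed pressing plate, 190 x 212 x 14 mm, that sinks with the screw. Origin: centre of its underside. Stiff disc springs carry it: once it meets the boards the squeeze grows by 150 N per mm, felt as 11 N more at the handle per radian of turning. Firm is 60 to 400 N: 5.5 to 15 N at the handle along its path while turning (up to 7 N less when standing). Above 550 N (20 N) it is forced.
- boards: Two plywood pressing boards with prints between them, lying loose on the press base under the platen, 225 x 200 mm; the packet's thickness is not known, somewhere from 20 to 30 mm by the number of prints. Origin: centre of its underside.
- crank_hub (a point): Loose dark steel crank (0.44 kg), lying flat on the table, handle up, on the left or right of the press. This is the centre of its hub, a 36 mm cube, half-way up (18 mm above its underside); graspable across the two flats that face +-y. Axes: x along the arm towards the handle, z up, y across. The flat arm is 22 mm wide, 10 mm thick, flush with the hub's underside. In the underside is the square socket, 17.5 mm wide and 26 mm deep, its flats parallel to the hub's.
- crank_socket (a point): Centre of the socket's mouth in the hub's underside, 18 mm below crank_hub; same axes. On screw_seat when fully home.
- crank_handle (a point): Centre of the crank's upright handle: a black revolving sleeve, 22 mm diameter and 65 mm long (12.5 to 77.5 mm above the hub's underside), standing on the arm 85 mm from the hub's axis; this point is 45 mm above the underside. The sleeve turns freely on its pin, so it can be held without turning the hand. Same axes as the hub.
- jar_a: Bystander: squat plastic jar, 68 mm diameter, 102 mm tall, white cap; stands on the side of the press where the crank is not. Origin: centre of its underside.
- jar_b: Bystander: same kind of jar, standing on the kitchen scale. Origin: centre of its underside.
- scale: Bystander: white kitchen scale, 224 x 164 x 20 mm, loose. Origin: centre of its underside.
- amber_a: Bystander: brown bottle, 68 mm diameter, 150 mm tall, behind the press. Origin: centre of its underside.
- amber_b: Bystander: brown bottle, 68 mm diameter, 145 mm tall, behind the press. Origin: centre of its underside.
- amber_tall: Bystander: brown bottle, 90 mm diameter, 205 mm tall, behind the press. Origin: centre of its underside.
- brush: Bystander: flat brush, 200 mm long, lying to the right of the press. Origin: centre of its underside.
Not all that is in view belongs to the job. Several things look just like the part that bears crank_hub: the one meant starts farthest from the robot's base.

How it is judged:
By the outcome, as a careful person would: the job done as asked, in the order asked, and still so for the second after the job is handed in, with the robot touching nothing.
It also fails if it takes over 72 s, if anything falls off the work surface, if the arm or the gripper's body presses on something with over 40 N, if the wrist force passes 120 N, or if a joint passes its speed limit or range.

## Working session

There is one attempt and no reset: what is moved stays moved. The work goes in short steps, Python scripts to look and compute and a shell command to move; the robot and the scene stay as the last step left them, time stands still between calls to the robot, and variables do not carry over. Pictures are saved under pics/ and viewed, at most 10 in all, crops included, and the job is handed in when it is done.

```bash
mkdir -p pics; ls; python3 - <<'E'
from workcell import ctrl
import cv2
for n in("top","side"):
    cv2.imwrite(f"pics/{n}0.png",ctrl.get_image(n)[:,:,::-1]); print(n,ctrl.camera_model(n))
print(ctrl.get_obs())
E
```

```text
pics
top {'fx': 595.1975199250272, 'fy': 595.1975199250272, 'cx': 324.3721937580862, 'cy': 243.07111567981843, 'position': array([ 470.49560942,   27.66838954, 1445.74091545]), 'attitude': array([ 0.06887009, -0.06363352, -1.59816679])}
side {'fx': 558.7184639855745, 'fy': 558.7184639855745, 'cx': 325.8530964128181, 'cy': 235.5815267913435, 'position': array([-182.69506323,  744.63407977,  870.3022328 ]), 'attitude': array([ 0.48456848, -1.13235921, -2.10750111])}
{'t': 0.1, 'qpos': array([-1.27698779e+00,  4.23746167e-01,  1.63060564e+00, -1.89890223e-05,
        1.08858997e+00, -1.90151269e-02]), 'qvel': array([-0.00100778, -0.00284328, -0.00260032,  0.00045989,  0.00106477,
        0.000172  ]), 'joint_torque': array([ 4.91336618e-05, -5.45610201e+01, -2.74325716e+01,  6.45692926e-02,
        1.87697547e-02,  2.26588689e-06]), 'ee_pos': array([ 192.20807996, -594.18844305,  221.99394141]), 'orientation': array([-3.10192194e+00, -4.89186976e-01,  3.16291029e-04]), 'ft_force': array([-0.12650669, -0.24489959, -0.11801195]), 'moment': array([-0.01303229, -0.04407933,  0.02146392]), 'grasp_force': 0.0, 'width': 87.74778115940917}
```

View pics/top0.png

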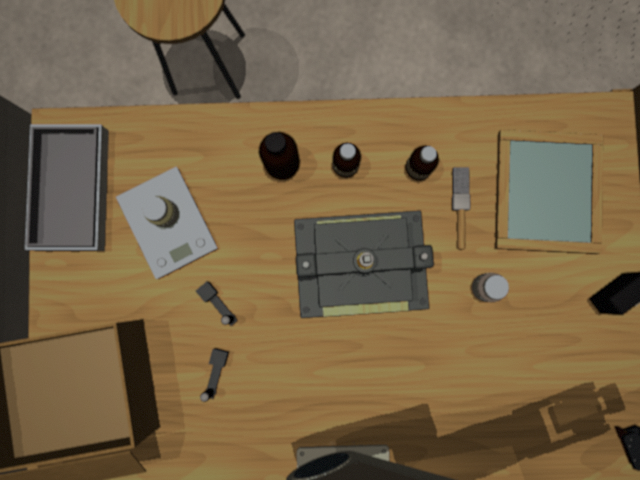

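View pics/side0.png

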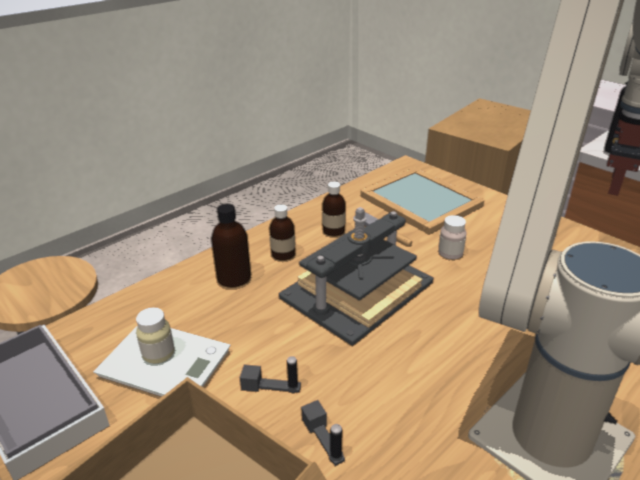

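The top view shows two cranks on the left of the press. Their hubs are at about (207,292) and (219,356), and the upper one is farther from the base. The screw end is at about (366,259). I'll enlarge these areas.

```bash
cat > h.py <<'E'
import numpy as np, cv2
from scipy.spatial.transform import Rotation as R
from workcell import ctrl
def ray(m,u,v,fish=False):
    x,y=(u-m['cx'])/m['fx'],(v-m['cy'])/m['fy']
    if fish:
        r=np.hypot(x,y); s=np.sin(r)/r if r>1e-9 else 1; d=[x*s,-y*s,-np.cos(r)]
    else: d=[x,-y,-1]
    return R.from_rotvec(m['attitude']).apply(d)
def at(m,u,v,z,fish=False):
    d=ray(m,u,v,fish); p=np.array(m['position']); return p+d*(z-p[2])/d[2]
def proj(m,P,fish=False):
    c=R.from_rotvec(m['attitude']).inv().apply(np.array(P)-m['position']); x,y,z=c[0],-c[1],-c[2]
    if fish:
        r=np.hypot(x,y); k=np.arctan2(r,z)/max(r,1e-9); return np.array([m['cx']+m['fx']*x*k,m['cy']+m['fy']*y*k])
    return np.array([m['cx']+m['fx']*x/z,m['cy']+m['fy']*y/z])
def local(p):  # world point -> shift in tool axes
    o=ctrl.get_obs(); return R.from_rotvec(o['orientation']).inv().apply(np.array(p)-o['ee_pos'])
E
python3 - <<'E'
from h import *
t=cv2.imread("pics/top0.png")
a=cv2.resize(t[272:332,187:247],(400,400),interpolation=cv2.INTER_CUBIC)
b=cv2.resize(t[239:279,346:386],(400,400),interpolation=cv2.INTER_CUBIC)
s=cv2.imread("pics/side0.png")
c=cv2.resize(s[350:405,230:310],(400,275-75),interpolation=cv2.INTER_CUBIC) 
c=cv2.resize(s[355:395,235:315],(400,200),interpolation=cv2.INTER_CUBIC)
d=cv2.resize(s[200:240,330:410],(400,200),interpolation=cv2.INTER_CUBIC)
cv2.imwrite("pics/crop1.png",np.vstack([np.hstack([a,b]),np.hstack([c,d])]))
m=ctrl.camera_model("top")
print(at(m,207,292,36),at(m,228,320,77),at(m,366,259,234),at(m,219,356,36))
E
```

```text
[481.2512626  311.14997598  36.        ] [415.82475235 255.64789332  77.        ] [537.61727428 -53.62624667 234.        ] [331.10075639 284.78042281  36.        ]
```

View pics/crop1.png

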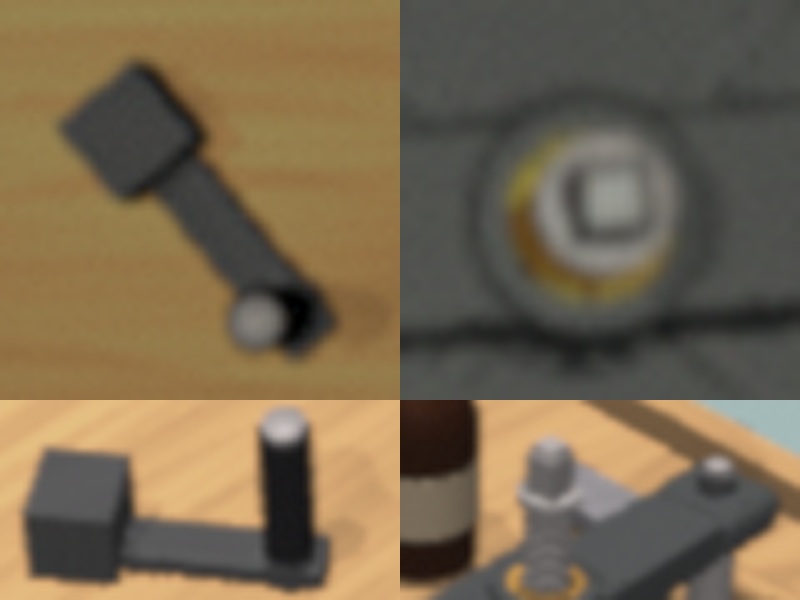

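The crop puts the hub's top centre at pixel (206.8,291.5), the handle's top at (225.3,320.3), and the screw square's top at (367.2,258.5). Next I'll compute the approach.

```bash
python3 - <<'E'
from h import *
m=ctrl.camera_model("top"); s=ctrl.camera_model("side"); o=ctrl.get_obs()
hub=at(m,206.8,291.5,36); hd=at(m,225.3,320.3,78)
print("hub",hub,"handle",hd,"dist",np.linalg.norm((hd-hub)[:2]),"yaw",np.degrees(np.arctan2(*(hd-hub)[[1,0]])))
print("side check hub top",proj(s,hub),"handle",proj(s,hd), 'other',at(m,219,356,36)[:2])
# two-view screw end: side top pixel from crop (548,440)-> 
u,v=330+148/5,200+40/5
for z in(225,234,243): p=at(m,367.2,258.5,z); print(z,p,proj(s,p),'seen',u,v)
Rm=R.from_rotvec(o['orientation']).as_matrix(); print(Rm.round(3)); 
w=ctrl.camera_model("wrist"); print(w, R.from_matrix(Rm).inv().apply(w['position']-o['ee_pos']))
yaw=np.arctan2(*(hd-hub)[[1,0]])
for k in(0,np.pi):
    a=yaw+k; T=np.array([[np.cos(a),np.sin(a),0],[np.sin(a),-np.cos(a),0],[0,0,-1]]).T
    T=np.array([[np.cos(a),np.sin(a),0],[np.sin(a),-np.cos(a),0],[0,0,-1.]])
    print(k,R.from_matrix(Rm.T@T).as_rotvec(), local([hub[0],hub[1],222]))
E
```

```text
hub [482.44214855 311.60905363  36.        ] handle [415.35757083 261.65720955  78.        ] dist 83.63926885514562 yaw -143.32826359638543
side check hub top [251.33795971 370.2648423 ] handle [291.74449419 360.13310546] other [331.10075639 284.78042281]
225 [539.07298614 -56.72704997 225.        ] [360.09269261 211.42650902] seen 359.6 208.0
234 [538.56739451 -56.10483853 234.        ] [360.19038631 208.1502084 ] seen 359.6 208.0
243 [538.06180287 -55.4826271  243.        ] [360.28896428 204.84425264] seen 359.6 208.0
[[ 0.951  0.308 -0.   ]
 [ 0.308 -0.951  0.001]
 [ 0.    -0.001 -1.   ]]
{'fx': 371.64829954431775, 'fy': 371.64829954431775, 'cx': 318.3840380145818, 'cy': 239.4541566230768, 'position': array([ 264.09582011, -571.62441663,  383.65106889]), 'attitude': array([-0.24112345,  0.17626208, -1.25023601])} [  75.34433618    0.43679693 -161.65719765]
0 [-3.25864757e-04  1.89653574e-03  2.81438201e+00] [ 554.91134472 -772.5135825     1.04112893]
3.141592653589793 [-1.33569920e-03 -2.29501236e-04 -3.27210014e-01] [ 554.91134472 -772.5135825     1.04112893]
```

```bash
python3 -m inch '[{"xyz":[300,-365,-10],"rot":[0,0,-0.2]},{"xyz":[300,-365,-10],"rot":[0,0,-0.2]},{"xyz":[300,-365,-10],"rot":[0,0,-0.2]},{"xyz":[300,-365,-10],"rot":[0,0,-0.2]},{"xyz":[300,-365,-10],"rot":[0,0,-0.2]},{"xyz":[300,-365,-10],"rot":[0,0,-0.2]},{"xyz":[300,-365,-10],"rot":[0,0,-0.2]},{"xyz":[300,-365,-10],"rot":[0,0,-0.2]},{"xyz":[300,-365,-10],"rot":[0,0,-0.2]},{"xyz":[300,-365,-10],"rot":[0,0,-0.2]},{"xyz":[300,-365,-10],"rot":[0,0,-0.2]},{"xyz":[555,-772,0],"rot":[0,0,-0.327]}]' 0; python3 - <<'E'
from h import *
yaw=np.radians(-143.33+180)
o=ctrl.get_obs(); Rm=R.from_rotvec(o['orientation']).as_matrix()
T=np.array([[np.cos(yaw),np.sin(yaw),0],[np.sin(yaw),-np.cos(yaw),0],[0,0,-1.]])
print(local([482.4,311.6,150]),R.from_matrix(Rm.T@T).as_rotvec(),o['qpos'])
E
```

```text
t: 1.1
ee_pos: [371.5, -126.3, 232.0]
orientation: [2.983, 0.983, 0.002]
ft_force: [0.6, -1.1, -0.1]
width: 87.8
grasp_force: 0.0
[ 349.41926876 -286.23262562   81.96950577] [ 0.0012893  -0.00093537 -0.00321677] [-3.57995428e-01  5.47985995e-02  2.10273237e+00  1.01878057e-04
  9.82471077e-01  5.75948964e-01]
```

```bash
python3 -m inch '[{"xyz":[349,-286,10],"rot":[0,0,0]},{"xyz":[349,-286,10],"rot":[0,0,0]},{"xyz":[349,-286,10],"rot":[0,0,0]},{"xyz":[349,-286,10],"rot":[0,0,0]},{"xyz":[349,-286,10],"rot":[0,0,0]},{"xyz":[349,-286,10],"rot":[0,0,0]},{"xyz":[349,-286,10],"rot":[0,0,0]},{"xyz":[349,-286,10],"rot":[0,0,0]},{"xyz":[349,-286,10],"rot":[0,0,0]},{"xyz":[349,-286,82],"rot":[0,0,0]},{"xyz":[349,-286,82],"rot":[0,0,0]},{"xyz":[349,-286,82],"rot":[0,0,0]}]' ; python3 -m inch '[{"xyz":[0,0,0],"rot":[0,0,0]},{"xyz":[0,0,0],"rot":[0,0,0]},{"xyz":[0,0,0],"rot":[0,0,0]},{"xyz":[0,0,0],"rot":[0,0,0]}]'; python3 - <<'E'
from h import *
o=ctrl.get_obs(); w=ctrl.camera_model("wrist"); im=ctrl.get_image("wrist")[:,:,::-1]
for P in([482.4,311.6,36],[415.4,261.7,78]): print(proj(w,P,True))
cv2.imwrite("pics/w1.png",im); np.savez("w1.npz",**w,ee=o['ee_pos'],ori=o['orientation']); print(o['ee_pos'],o['orientation'])
E
```

```text
t: 2.1
ee_pos: [480.0, 312.1, 146.7]
orientation: [2.982, 0.988, -0.003]
ft_force: [-0.6, -0.5, 0.5]
width: 88.0
grasp_force: 0.0
t: 2.43
ee_pos: [481.1, 308.9, 150.7]
orientation: [-2.984, -0.983, -0.002]
ft_force: [-0.1, 0.3, -0.7]
width: 87.9
grasp_force: 0.0
[315.91761617 231.00753359]
[316.37314589 353.95290176]
[481.06446226 308.8745811  150.73528568] [-2.98350340e+00 -9.83487751e-01 -2.08665262e-03]
```

View pics/w1.png

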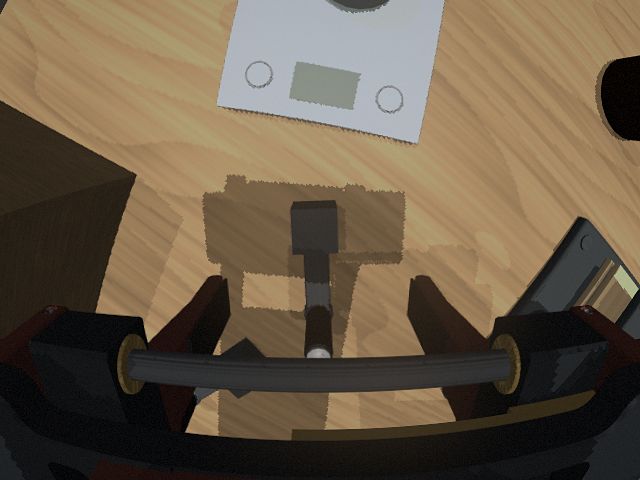

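The wrist view shows the hub's top face spanning about (291–337, 208–254), centre (314.2,231). The handle's top is at (318,354), and the fingers straddle it evenly. The prediction agrees to within 2 px.

```bash
python3 - <<'E'
from h import *
w=ctrl.camera_model("wrist")
h=at(w,314.2,231,36,True); d=at(w,318,354,78,True); print(h,d,np.linalg.norm((d-h)[:2]),np.degrees(np.arctan2(*(d-h)[[1,0]])))
o=ctrl.get_obs(); print(proj(w,o['ee_pos'],True), local([h[0],h[1],5]))
im=cv2.imread("pics/w1.png"); cv2.imwrite("pics/c2.png",cv2.resize(im[190:370,260:380],(500,750)[:2] if 0 else (400,600),interpolation=cv2.INTER_CUBIC))
E
```

```text
[481.7658228  312.68727985  36.        ] [416.16929269 260.69637445  78.        ] 83.70160695111944 -141.6001414665307
[317.53566661 297.30776911] [  2.46406382  -2.72552362 145.90141346]
```

View pics/c2.png

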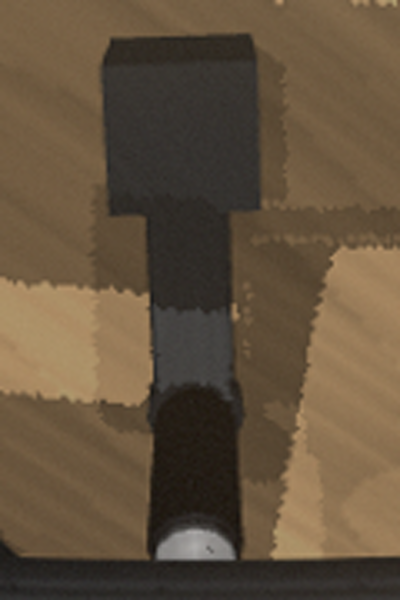

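The hub's top corners in the crop put its centre at (314.6,231.4), turned about 1.8°. That agrees with the computed yaw of −141.6°.

```bash
python3 -m inch '[{"xyz":[2.5,-2.6,30],"rot":[0,0,-0.03]},{"xyz":[2.5,-2.6,65],"rot":[0,0,-0.03]},{"xyz":[2.5,-2.6,95],"rot":[0,0,-0.03]},{"xyz":[2.5,-2.6,120],"rot":[0,0,-0.03]},{"xyz":[2.5,-2.6,135],"rot":[0,0,-0.03]},{"xyz":[2.5,-2.6,144],"rot":[0,0,-0.03]},{"xyz":[2.5,-2.6,144],"rot":[0,0,-0.03]},{"xyz":[2.5,-2.6,144],"rot":[0,0,-0.03]}]' && python3 -m inch '[{"xyz":[0,0,0],"rot":[0,0,0]},{"xyz":[0,0,0],"rot":[0,0,0]},{"xyz":[0,0,0],"rot":[0,0,0]},{"xyz":[0,0,0],"rot":[0,0,0]},{"xyz":[0,0,0],"rot":[0,0,0]},{"xyz":[0,0,0],"rot":[0,0,0]},{"xyz":[0,0,0],"rot":[0,0,0]},{"xyz":[0,0,0],"rot":[0,0,0]}]' 200
```

```text
t: 3.15
ee_pos: [481.8, 313.1, 6.4]
orientation: [-2.968, -1.028, -0.001]
ft_force: [0.8, 0.2, 0.6]
width: 87.9
grasp_force: 0.0
t: 3.82
ee_pos: [481.1, 313.2, 5.6]
orientation: [-2.968, -1.03, 0.0]
ft_force: [-0.5, -0.3, -0.0]
width: 38.0
grasp_force: 0.0
```

```bash
python3 -m inch '[{"xyz":[0,0,0],"rot":[0,0,0]},{"xyz":[0,0,0],"rot":[0,0,0]},{"xyz":[0,0,0],"rot":[0,0,0]}]' 255;  python3 -m inch '[{"xyz":[0,0,-40],"rot":[0,0,0]},{"xyz":[0,0,-80],"rot":[0,0,0]},{"xyz":[0,0,-120],"rot":[0,0,0]},{"xyz":[0,0,-160],"rot":[0,0,0]},{"xyz":[0,0,-200],"rot":[0,0,0]},{"xyz":[0,0,-240],"rot":[0,0,0]},{"xyz":[0,0,-280],"rot":[0,0,0]},{"xyz":[0,0,-280],"rot":[0,0,0]},{"xyz":[0,0,-280],"rot":[0,0,0]},{"xyz":[0,0,-280],"rot":[0,0,0]}]'; python3 - <<'E'
from h import *
o=ctrl.get_obs(); print(o['ee_pos'],o['moment'],o['grasp_force'],o['width'],o['qpos'])
w=ctrl.camera_model("wrist"); im=ctrl.get_image("wrist")[:,:,::-1]; cv2.imwrite("pics/w2.png",im)
# expected hub centre on top (31 mm above TCP-5)
Rm=R.from_rotvec(o['orientation'])
for l in([0,0,-31],[18,18,-31],[18,-18,-31],[18,18,5],[18,-18,5],[-85,0,-73]): print(l,proj(w,o['ee_pos']+Rm.apply(l),True))
yaw=np.pi/2
T=lambda yaw:np.array([[np.cos(yaw),np.sin(yaw),0],[np.sin(yaw),-np.cos(yaw),0],[0,0,-1.]])
for y in(0,np.pi/2): print(R.from_matrix(Rm.as_matrix().T@T(y)).as_rotvec())
print(local([538.5,-56,285]))
E
```

```text
t: 4.07
ee_pos: [481.1, 313.2, 5.5]
orientation: [-2.968, -1.029, 0.0]
ft_force: [0.2, -0.2, 0.6]
width: 35.8
grasp_force: 30.0
t: 4.9
ee_pos: [480.1, 312.6, 283.9]
orientation: [2.968, 1.029, -0.004]
ft_force: [-0.8, 0.3, -4.6]
width: 35.7
grasp_force: 30.0
[480.06671533 312.57030148 283.91385984] [ 0.04483787 -0.08117753  0.00122526] 29.99084340641275 35.69249480906387 [5.56343254e-01 2.82148251e-01 1.68736825e+00 5.73503687e-05
 1.17472775e+00 1.45931652e+00]
[0, 0, -31] [317.48264588 329.5925998 ]
[18, 18, -31] [364.19368947 288.56281095]
[18, -18, -31] [270.62033647 288.65083968]
[18, 18, 5] [355.37840911 258.27406075]
[18, -18, 5] [279.68353108 258.35469678]
[-85, 0, -73] [317.82249183 531.40391979]
[5.43410996e-04 2.64684814e-03 6.67800469e-01]
[-0.00151068  0.00229122 -0.90299492]
[-181.99400335  325.63206253   -1.30363242]
```

View pics/w2.png

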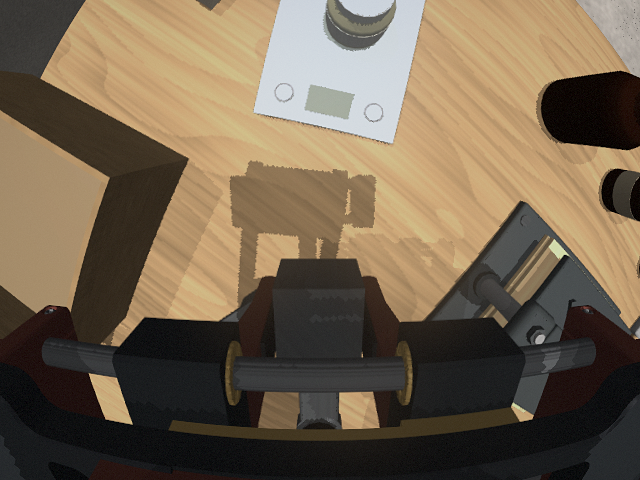

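The crank is held level. The hub's front face spans x 282–356 at its bottom edge, y≈259, and its top edge is at y≈288. Both match a hub centred on the tool axis. Now I'll hover over the screw.

```bash
python3 -m inch '[{"xyz":[-18,32,-20],"rot":[0,0,-0.08]},{"xyz":[-182,325.6,-51],"rot":[0,0,-0.903]},{"xyz":[-182,325.6,-51],"rot":[0,0,-0.903]},{"xyz":[-182,325.6,-51],"rot":[0,0,-0.903]},{"xyz":[-182,325.6,-51],"rot":[0,0,-0.903]},{"xyz":[-182,325.6,-51],"rot":[0,0,-0.903]},{"xyz":[-182,325.6,-51],"rot":[0,0,-0.903]},{"xyz":[-182,325.6,-51],"rot":[0,0,-0.903]},{"xyz":[-182,325.6,-51],"rot":[0,0,-0.903]},{"xyz":[-182,325.6,-51],"rot":[0,0,-0.903]},{"xyz":[-182,325.6,-51],"rot":[0,0,-0.903]},{"xyz":[-182,325.6,-51],"rot":[0,0,-0.903]}]'; python3 -m inch '[{"xyz":[0,0,0],"rot":[0,0,0]},{"xyz":[0,0,0],"rot":[0,0,0]},{"xyz":[0,0,0],"rot":[0,0,0]}]'; python3 - <<'E'
from h import *
o=ctrl.get_obs(); print(o['ee_pos'],o['orientation'],o['ft_force'],o['qpos'])
w=ctrl.camera_model("wrist"); im=ctrl.get_image("wrist")[:,:,::-1]; cv2.imwrite("pics/w3.png",im)
p=proj(w,[538.5,-56,234],True); print(p)
x,y=p.astype(int); print(x-50,y-50)
im2=im[y-40:y+40,x-50:x+50]; cv2.imwrite("pics/w3c.png",cv2.resize(im2,(750,600),interpolation=cv2.INTER_CUBIC))
np.savez("w3.npz",**w)
print(x-50,y-40)
E
```

```text
t: 5.95
ee_pos: [538.8, -56.6, 333.8]
orientation: [-2.222, -2.215, 0.005]
ft_force: [-0.5, 1.0, -4.7]
width: 35.5
grasp_force: 30.0
t: 6.2
ee_pos: [539.4, -54.0, 335.6]
orientation: [-2.219, -2.222, 0.002]
ft_force: [-0.6, 0.1, -3.7]
width: 35.8
grasp_force: 30.0
[539.38926852 -53.9832884  335.644644  ] [-2.21866085e+00 -2.22201528e+00  1.50208257e-03] [-0.62229278  0.0653259  -3.67661565] [-1.21821455e-01  1.85366888e-01  1.69277559e+00  2.15253761e-04
  1.26526794e+00 -1.23397163e-01]
[317.52398939 241.23513645]
267 191
267 201
```

View pics/w3c.png

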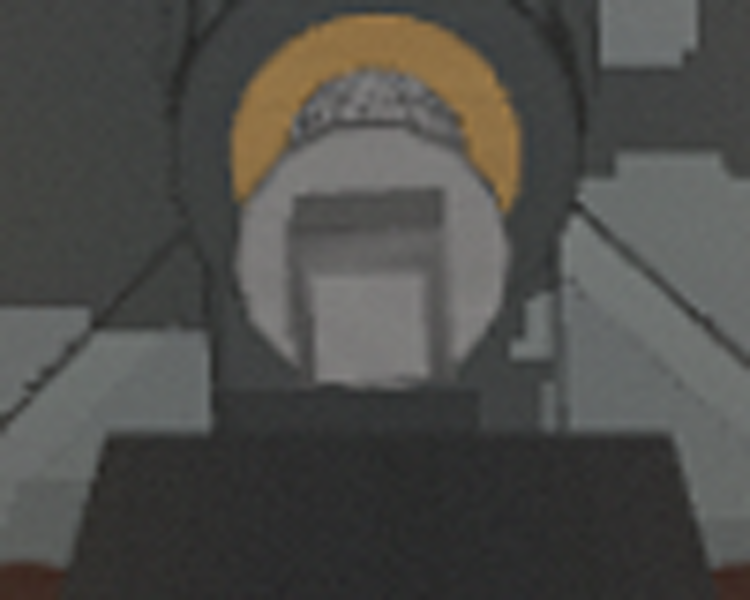

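The crop shows the screw's square top. Its front edge runs from (313,277) to (420,271) in the crop, and its root edge from (295,197) to (445,188), so it is tilted about −3.3°. The collar is centred at crop x≈372, and the hub's lower edge is at crop y≈435.

```bash
python3 - <<'E'
from h import *
w=dict(np.load("w3.npz")); f=lambda x,y,z:at(w,267+x/7.5,201+y/7.5,z,True)
o=ctrl.get_obs(); Rm=R.from_rotvec(o['orientation'])
for z in(230,234,238):
    a,b=f(313,277,z),f(420,271,z); c,d=f(295,197,z-24),f(445,188,z-24)
    e,g=f(237,250,z-24),f(507,250,z-24)
    for n,p,q,h in(("top",a,b,5.5),("root",c,d,8)):
        v=(q-p)/np.linalg.norm(q-p); ctr=(p+q)/2+np.cross([0,0,1],v)*h*np.sign(-np.cross([0,0,1],v)[1])
        print(z,n,"len",np.linalg.norm(q-p).round(2),"ang",np.degrees(np.arctan2(v[1],v[0])).round(2),"ctr",ctr.round(2),"tool",Rm.inv().apply(ctr-o['ee_pos']).round(2))
    print("collar dia",np.linalg.norm(g-e),((e+g)/2).round(2))
print(Rm.as_matrix().round(3))
m=ctrl.camera_model("top")
E
```

```text
230 top len 10.68 ang 3.39 ctr [537.57 -59.78 230.  ] tool [ -5.82  -1.85 105.95]
230 root len 16.2 ang 3.59 ctr [537.93 -59.91 206.  ] tool [ -5.96  -1.46 129.95]
collar dia 29.271493691344514 [537.64 -58.35 206.  ]
234 top len 10.52 ang 3.39 ctr [537.6  -58.65 234.  ] tool [ -4.69  -1.81 101.95]
234 root len 15.97 ang 3.59 ctr [537.95 -58.91 210.  ] tool [ -4.96  -1.44 125.95]
collar dia 28.869592030195466 [537.66 -57.26 210.  ]
238 top len 10.36 ang 3.39 ctr [537.64 -57.53 238.  ] tool [-3.56 -1.78 97.95]
238 root len 15.75 ang 3.59 ctr [537.98 -57.91 214.  ] tool [ -3.95  -1.41 121.95]
collar dia 28.467690369046192 [537.69 -56.17 214.  ]
[[-0.002  1.    -0.001]
 [ 1.     0.002  0.   ]
 [ 0.    -0.001 -1.   ]]
```

```bash
python3 -m inch '[{"xyz":[-30,-2,0],"rot":[0,0,-0.06]},{"xyz":[-60,-2,0],"rot":[0,0,-0.06]},{"xyz":[-80,-2,0],"rot":[0,0,-0.06]},{"xyz":[-80,-2,0],"rot":[0,0,-0.06]},{"xyz":[-80,-2,0],"rot":[0,0,-0.06]},{"xyz":[-80,-2,0],"rot":[0,0,-0.06]}]';  python3 - <<'E'
from h import *
o=ctrl.get_obs(); print(o['ee_pos'],o['orientation'])
w=ctrl.camera_model("wrist"); im=ctrl.get_image("wrist")[:,:,::-1]; cv2.imwrite("pics/w4.png",im)
x,y=proj(w,[537.8,-58,234],True).astype(int)
cv2.imwrite("pics/w4c.png",cv2.resize(im[y-30:y+30,x-40:x+40],(800,600),interpolation=cv2.INTER_CUBIC))
np.savez("w4.npz",**w); print(w['position'],x-40,y-30)
E
```

```text
t: 6.75
ee_pos: [537.8, -134.2, 336.4]
orientation: [-2.153, -2.287, -0.0]
ft_force: [-0.4, -0.3, -3.6]
width: 35.6
grasp_force: 30.0
[ 537.79952191 -134.18916075  336.42280149] [-2.15272249e+00 -2.28724912e+00 -3.03608468e-04]
[533.22491559 -59.36962883 498.1291434 ] 285 104
```

View pics/w4c.png

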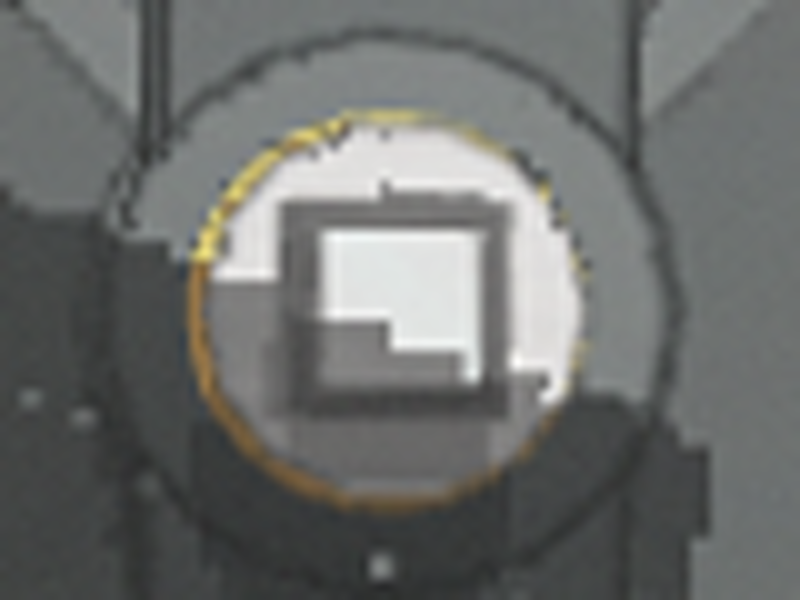

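The screw's square top spans crop (320–483, 230–383), centre (401,307), and now lines up with the image axes.

```bash
python3 - <<'E'
from h import *
w=dict(np.load("w4.npz")); f=lambda x,y,z:at(w,285+x/10,104+y/10,z,True)
o=ctrl.get_obs(); Rm=R.from_rotvec(o['orientation'])
for z in(230,236): 
  for n,x,y,dz in(("top",401,307,0),("root",394,308,24),("collar",388,308,24)):
    c=f(x,y,z-dz); print(z,n,c,Rm.inv().apply(c-o['ee_pos']))
  print(np.linalg.norm(f(320,230,z)-f(483,230,z)))
# hub bias in picture w2-like pose: bottom edge px
print([proj(w,o['ee_pos']+Rm.apply(l),True) for l in([18,18,5.5],[18,-18,5.5])])
E
```

```text
230 top [537.90749408 -58.47813923 230.        ] [ 75.36845837   4.72688362 106.49761099]
230 root [537.78936928 -58.51087319 206.        ] [ 75.33172243   4.61234137 130.49762256]
230 collar [537.32475697 -58.53991853 206.        ] [ 75.33105603   4.14682255 130.49772618]
11.589672923463283
236 top [537.80271072 -58.49808834 236.        ] [ 75.35775052   4.61973938 100.49762907]
236 root [537.69562059 -58.52851106 212.        ] [ 75.3226488    4.51635217 124.49763892]
236 collar [537.24055089 -58.55695984 212.        ] [ 75.32199609   4.06039458 124.49774042]
11.330327607027822
[array([356.4532196 , 257.18092599]), array([280.90225418, 257.28684637])]
```

```bash
python3 -m inch '[{"xyz":[30,1.6,0],"rot":[0,0,0]},{"xyz":[60,3,0],"rot":[0,0,0]},{"xyz":[75.6,4,10],"rot":[0,0,0]},{"xyz":[75.6,4,40],"rot":[0,0,0]},{"xyz":[75.6,4,65],"rot":[0,0,0]},{"xyz":[75.6,4,80],"rot":[0,0,0]},{"xyz":[75.6,4,85],"rot":[0,0,0]},{"xyz":[75.6,4,85],"rot":[0,0,0]},{"xyz":[75.6,4,85],"rot":[0,0,0]}]';  python3 - <<'E'
from h import *
o=ctrl.get_obs(); print(local([537.7,-58.5,234]), o['ee_pos'])
E
python3 -m inch '[{"xyz":[0,0,3],"rot":[0,0,0]},{"xyz":[0,0,6],"rot":[0,0,0]},{"xyz":[0,0,9],"rot":[0,0,0]},{"xyz":[0,0,11],"rot":[0,0,0]},{"xyz":[0,0,13],"rot":[0,0,0]},{"xyz":[0,0,13],"rot":[0,0,0]}]'
```

```text
t: 7.55
ee_pos: [537.9, -58.9, 252.3]
orientation: [2.152, 2.287, 0.001]
ft_force: [-0.6, -0.3, -4.5]
width: 35.9
grasp_force: 30.0
[ 0.45963371 -0.1767303  18.34013206] [537.88645486 -58.94715108 252.34034436]
t: 8.05
ee_pos: [537.1, -59.5, 238.2]
orientation: [-2.154, -2.287, 0.001]
ft_force: [-0.6, 0.5, -4.4]
width: 36.4
grasp_force: 30.0
```

```bash
python3 -m inch '[{"xyz":[0.3,0.3,2],"rot":[0,0,0]},{"xyz":[0.3,0.3,4],"rot":[0,0,0]},{"xyz":[0.3,0.3,6],"rot":[0,0,0]},{"xyz":[0.3,0.3,7],"rot":[0,0,0]}]';python3 -m inch '[{"xyz":[0,0,2],"rot":[0,0,0]},{"xyz":[0,0,4],"rot":[0,0,0]},{"xyz":[0,0,5],"rot":[0,0,0]},{"xyz":[0,0,5],"rot":[0,0,0]}]'
```

```text
t: 8.38
ee_pos: [537.7, -58.8, 231.4]
orientation: [-2.154, -2.287, -0.001]
ft_force: [-0.0, 1.7, -3.3]
width: 35.8
grasp_force: 30.0
t: 8.72
ee_pos: [537.5, -58.9, 226.2]
orientation: [-2.153, -2.287, -0.0]
ft_force: [1.4, 3.0, -5.1]
width: 35.7
grasp_force: 30.0
```

Sliding on with little force. I'll continue down to the collar.

```bash
python3 -m inch '[{"xyz":[0,0,2],"rot":[0,0,0]},{"xyz":[0,0,4],"rot":[0,0,0]},{"xyz":[0,0,6],"rot":[0,0,0]},{"xyz":[0,0,7],"rot":[0,0,0]},{"xyz":[0,0,7],"rot":[0,0,0]}]';python3 -m inch '[{"xyz":[0,0,1],"rot":[0,0,0]},{"xyz":[0,0,2],"rot":[0,0,0]},{"xyz":[0,0,3],"rot":[0,0,0]},{"xyz":[0,0,3],"rot":[0,0,0]}]'
```

```text
t: 9.13
ee_pos: [537.6, -58.9, 219.3]
orientation: [-2.154, -2.287, -0.0]
ft_force: [0.7, 4.7, -4.8]
width: 35.8
grasp_force: 30.0
t: 9.47
ee_pos: [537.6, -58.9, 216.5]
orientation: [-2.154, -2.287, -0.0]
ft_force: [-0.1, 5.9, -1.9]
width: 35.9
grasp_force: 30.0
```

```bash
python3 -m inch '[{"xyz":[0.4,0,1],"rot":[0,0,0]},{"xyz":[0.4,0,2],"rot":[0,0,0]},{"xyz":[0.4,0,2],"rot":[0,0,0]}]';python3 -m inch '[{"xyz":[0,0,1],"rot":[0,0,0]},{"xyz":[0,0,2],"rot":[0,0,0]},{"xyz":[0,0,2],"rot":[0,0,0]}]'
```

```text
t: 9.72
ee_pos: [537.9, -58.8, 215.5]
orientation: [2.153, 2.287, 0.0]
ft_force: [-3.2, 4.1, 5.8]
width: 35.8
grasp_force: 30.0
t: 9.97
ee_pos: [538.1, -58.8, 215.3]
orientation: [2.153, 2.286, 0.001]
ft_force: [-7.3, 5.5, 21.2]
width: 36.0
grasp_force: 30.0
```

The crank is home: it stopped at TCP z 215.3, so the collar is at about 210, and the force rose to 21 N. I'll release it and go to the handle.

```bash
python3 -m inch '[{"xyz":[0,0,-1],"rot":[0,0,0]},{"xyz":[0,0,-1],"rot":[0,0,0]},{"xyz":[0,0,-1],"rot":[0,0,0]},{"xyz":[0,0,-1],"rot":[0,0,0]},{"xyz":[0,0,-20],"rot":[0,0,0]},{"xyz":[0,0,-55],"rot":[0,0,0]},{"xyz":[0,0,-92],"rot":[0,0,0]},{"xyz":[-30,0,-92],"rot":[0,0,0]},{"xyz":[-65,0,-92],"rot":[0,0,0]},{"xyz":[-85,0,-92],"rot":[0,0,0]},{"xyz":[-85,0,-92],"rot":[0,0,0]},{"xyz":[-85,0,-92],"rot":[0,0,0]}]' 0;  python3 - <<'E'
from h import *
o=ctrl.get_obs(); a=np.radians(93.4); d=np.array([np.cos(a),np.sin(a),0])
print(o['ee_pos'],local(np.array([537.8,-58.7,246])-85*d))
im=ctrl.get_image("wrist")[:,:,::-1]; cv2.imwrite("pics/w5.png",im)
E
```

```text
t: 10.97
ee_pos: [542.5, -144.4, 304.1]
orientation: [-2.156, -2.284, 0.001]
ft_force: [0.2, -0.1, -1.0]
width: 87.5
grasp_force: 0.0
[ 542.4608964  -144.39828637  304.10303087] [ 0.8150906   0.46786737 58.10286026]
```

View pics/w5.png

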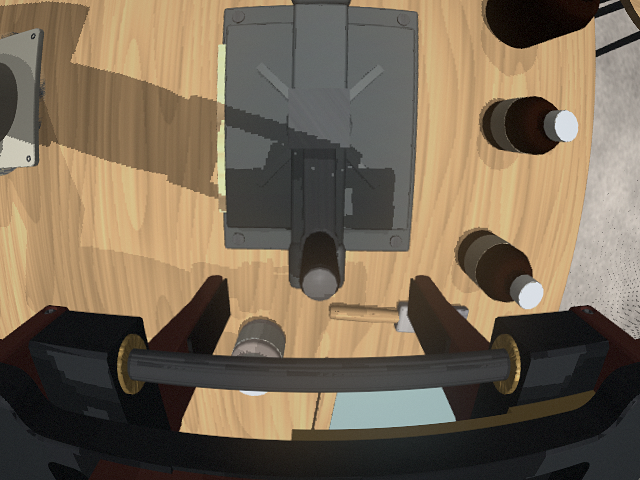

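The crank sits on the screw, with the handle's top at (319,283) between the open fingers. I'll descend and grip the sleeve.

```bash
python3 -m inch '[{"xyz":[0.8,0.5,25],"rot":[0,0,0]},{"xyz":[0.8,0.5,45],"rot":[0,0,0]},{"xyz":[0.8,0.5,58],"rot":[0,0,0]},{"xyz":[0.8,0.5,58],"rot":[0,0,0]},{"xyz":[0.8,0.5,58],"rot":[0,0,0]}]'; python3 -m inch '[{"xyz":[0,0,0],"rot":[0,0,0]},{"xyz":[0,0,0],"rot":[0,0,0]},{"xyz":[0,0,0],"rot":[0,0,0]},{"xyz":[0,0,0],"rot":[0,0,0]},{"xyz":[0,0,0],"rot":[0,0,0]},{"xyz":[0,0,0],"rot":[0,0,0]},{"xyz":[0,0,0],"rot":[0,0,0]},{"xyz":[0,0,0],"rot":[0,0,0]}]' 255; python3 -m inch '[{"xyz":[0,0,0],"rot":[0,0,0]}]'
```

```text
t: 11.43
ee_pos: [542.8, -141.6, 246.0]
orientation: [-2.151, -2.287, 0.001]
ft_force: [0.3, -0.2, 0.7]
width: 87.7
grasp_force: 0.0
t: 12.1
ee_pos: [543.2, -142.8, 246.6]
orientation: [2.154, 2.287, 0.0]
ft_force: [-0.2, 0.2, 1.3]
width: 38.1
grasp_force: 0.0
t: 12.18
ee_pos: [543.1, -142.8, 246.6]
orientation: [-2.154, -2.287, 0.0]
ft_force: [0.0, -0.1, 0.1]
width: 31.4
grasp_force: 0.0
```

```bash
python3 -m inch '[{"xyz":[0,0,0],"rot":[0,0,0]},{"xyz":[0,0,0],"rot":[0,0,0]},{"xyz":[0,0,0.5],"rot":[0,0,0]}]'; python3 -m inch '[{"xyz":[2.9,-22,0.7],"rot":[0,0,0]},{"xyz":[11.4,-42.5,1.3],"rot":[0,0,0]},{"xyz":[24.9,-60.1,2],"rot":[0,0,0]},{"xyz":[42.5,-73.6,2.7],"rot":[0,0,0]},{"xyz":[63,-82.1,3.3],"rot":[0,0,0]},{"xyz":[85,-85,4],"rot":[0,0,0]}]'; python3 -m inch '[{"xyz":[0,0,0],"rot":[0,0,0]},{"xyz":[0,0,0],"rot":[0,0,0]}]'
```

```text
t: 12.43
ee_pos: [543.2, -142.9, 246.2]
orientation: [2.154, 2.287, -0.0]
ft_force: [-0.2, -0.4, 3.0]
width: 21.5
grasp_force: 30.0
t: 12.93
ee_pos: [452.4, -63.3, 242.7]
orientation: [2.154, 2.285, -0.0]
ft_force: [0.7, -2.9, 2.7]
width: 21.7
grasp_force: 30.0
t: 13.1
ee_pos: [452.9, -62.6, 242.5]
orientation: [-2.151, -2.289, 0.0]
ft_force: [-5.2, 0.9, 6.5]
width: 21.5
grasp_force: 30.0
```

Radius is right and forces are low. I'll wind on in half turns.

```bash
python3 -m inch '[{"xyz":[22,2.9,0.7],"rot":[0,0,0]},{"xyz":[42.5,11.4,1.3],"rot":[0,0,0]},{"xyz":[60.1,24.9,2],"rot":[0,0,0]},{"xyz":[73.6,42.5,2.7],"rot":[0,0,0]},{"xyz":[82.1,63,3.3],"rot":[0,0,0]},{"xyz":[85,85,4],"rot":[0,0,0]},{"xyz":[82.1,107,4.7],"rot":[0,0,0]},{"xyz":[73.6,127.5,5.3],"rot":[0,0,0]},{"xyz":[60.1,145.1,6],"rot":[0,0,0]},{"xyz":[42.5,158.6,6.7],"rot":[0,0,0]},{"xyz":[22,167.1,7.3],"rot":[0,0,0]},{"xyz":[0,170,8],"rot":[0,0,0]}]'; python3 -m inch '[{"xyz":[-22,-2.9,0.7],"rot":[0,0,0]},{"xyz":[-42.5,-11.4,1.3],"rot":[0,0,0]},{"xyz":[-60.1,-24.9,2],"rot":[0,0,0]},{"xyz":[-73.6,-42.5,2.7],"rot":[0,0,0]},{"xyz":[-82.1,-63,3.3],"rot":[0,0,0]},{"xyz":[-85,-85,4],"rot":[0,0,0]},{"xyz":[-82.1,-107,4.7],"rot":[0,0,0]},{"xyz":[-73.6,-127.5,5.3],"rot":[0,0,0]},{"xyz":[-60.1,-145.1,6],"rot":[0,0,0]},{"xyz":[-42.5,-158.6,6.7],"rot":[0,0,0]},{"xyz":[-22,-167.1,7.3],"rot":[0,0,0]},{"xyz":[0,-170,8],"rot":[0,0,0]}]'
```

```text
t: 14.1
ee_pos: [623.5, -54.0, 233.8]
orientation: [-2.151, -2.286, 0.002]
ft_force: [-4.6, 2.6, 6.3]
width: 21.5
grasp_force: 30.1
t: 15.1
ee_pos: [452.7, -64.3, 226.6]
orientation: [2.154, 2.285, -0.001]
ft_force: [-2.9, -2.4, 6.0]
width: 21.5
grasp_force: 30.0
```

```bash
python3 -m inch '[{"xyz":[22,2.9,0.7],"rot":[0,0,0]},{"xyz":[42.5,11.4,1.3],"rot":[0,0,0]},{"xyz":[60.1,24.9,2],"rot":[0,0,0]},{"xyz":[73.6,42.5,2.7],"rot":[0,0,0]},{"xyz":[82.1,63,3.3],"rot":[0,0,0]},{"xyz":[85,85,4],"rot":[0,0,0]},{"xyz":[82.1,107,4.7],"rot":[0,0,0]},{"xyz":[73.6,127.5,5.3],"rot":[0,0,0]},{"xyz":[60.1,145.1,6],"rot":[0,0,0]},{"xyz":[42.5,158.6,6.7],"rot":[0,0,0]},{"xyz":[22,167.1,7.3],"rot":[0,0,0]},{"xyz":[0,170,8],"rot":[0,0,0]}]'; cat > f.py <<'E'
from h import *
o=ctrl.get_obs(); r=o['ee_pos']-np.array([537.8,-58.7,0]); r[2]=0
t=np.cross(r,[0,0,1]); t/=np.linalg.norm(t)  # clockwise tangent
print("tangential resist",-(o['ft_force']@t),"radial",o['ft_force']@(r/np.linalg.norm(r)),"R",np.linalg.norm(r),"world ang",np.degrees(np.arctan2(r[1],r[0])),"z",o['ee_pos'][2],"fz",o['ft_force'][2])
E
python3 f.py
```

```text
t: 16.1
ee_pos: [623.5, -54.0, 217.8]
orientation: [-2.152, -2.286, 0.002]
ft_force: [-6.2, 2.7, 6.6]
width: 21.5
grasp_force: 30.1
tangential resist 3.0726653478435106 radial -6.0786267622592165 R 85.85466215727966 world ang 3.1314732159347938 z 217.84618540374925 fz 6.63079423893672
```

Free drag reads about 3 N. From here I'll go in 45° bites with a stiffness check between each.

```bash
echo 'import sys; sys.exit(-(o["ft_force"]@t)>6.0)' >> f.py
python3 -m inch '[{"xyz":[-22,-2.9,0.7],"rot":[0,0,0]},{"xyz":[-42.5,-11.4,1.3],"rot":[0,0,0]},{"xyz":[-60.1,-24.9,2],"rot":[0,0,0]},{"xyz":[-73.6,-42.5,2.7],"rot":[0,0,0]},{"xyz":[-82.1,-63,3.3],"rot":[0,0,0]},{"xyz":[-85,-85,4],"rot":[0,0,0]}]' >/dev/null; python3 f.py || exit
python3 -m inch '[{"xyz":[0.7,-11.1,0.3],"rot":[0,0,0]},{"xyz":[2.9,-22,0.7],"rot":[0,0,0]},{"xyz":[6.5,-32.5,1],"rot":[0,0,0]},{"xyz":[11.4,-42.5,1.3],"rot":[0,0,0]},{"xyz":[17.6,-51.7,1.7],"rot":[0,0,0]},{"xyz":[24.9,-60.1,2],"rot":[0,0,0]}]'  >/dev/null; python3 f.py || exit
python3 -m inch '[{"xyz":[8.4,-7.3,0.3],"rot":[0,0,0]},{"xyz":[17.6,-13.5,0.7],"rot":[0,0,0]},{"xyz":[27.6,-18.4,1],"rot":[0,0,0]},{"xyz":[38.1,-22,1.3],"rot":[0,0,0]},{"xyz":[49,-24.2,1.7],"rot":[0,0,0]},{"xyz":[60.1,-24.9,2],"rot":[0,0,0]}]'  >/dev/null; python3 f.py || exit
python3 -m inch '[{"xyz":[11.1,0.7,0.3],"rot":[0,0,0]},{"xyz":[22,2.9,0.7],"rot":[0,0,0]},{"xyz":[32.5,6.5,1],"rot":[0,0,0]},{"xyz":[42.5,11.4,1.3],"rot":[0,0,0]},{"xyz":[51.7,17.6,1.7],"rot":[0,0,0]},{"xyz":[60.1,24.9,2],"rot":[0,0,0]}]'  >/dev/null; python3 f.py || exit
python3 -m inch '[{"xyz":[7.3,8.4,0.3],"rot":[0,0,0]},{"xyz":[13.5,17.6,0.7],"rot":[0,0,0]},{"xyz":[18.4,27.6,1],"rot":[0,0,0]},{"xyz":[22,38.1,1.3],"rot":[0,0,0]},{"xyz":[24.2,49,1.7],"rot":[0,0,0]},{"xyz":[24.9,60.1,2],"rot":[0,0,0]}]'  >/dev/null; python3 f.py
```

```text
tangential resist 3.867433917246713 radial -7.941582608955078 R 85.11004744557816 world ang -86.31611389375226 z 213.7251028287676 fz 1.5726354753944132False
```

```bash
sed -i 's/sys.exit(\(.*\))$/sys.exit(int(\1))/' f.py
python3 -m inch '[{"xyz":[0.7,-11.1,0.5],"rot":[0,0,0]},{"xyz":[2.9,-22,1],"rot":[0,0,0]},{"xyz":[6.5,-32.5,1.3],"rot":[0,0,0]},{"xyz":[11.4,-42.5,1.6],"rot":[0,0,0]},{"xyz":[17.6,-51.7,1.9],"rot":[0,0,0]},{"xyz":[24.9,-60.1,2.2],"rot":[0,0,0]}]'  >/dev/null; python3 f.py || exit
python3 -m inch '[{"xyz":[8.4,-7.3,0.3],"rot":[0,0,0]},{"xyz":[17.6,-13.5,0.7],"rot":[0,0,0]},{"xyz":[27.6,-18.4,1],"rot":[0,0,0]},{"xyz":[38.1,-22,1.3],"rot":[0,0,0]},{"xyz":[49,-24.2,1.7],"rot":[0,0,0]},{"xyz":[60.1,-24.9,2],"rot":[0,0,0]}]'  >/dev/null; python3 f.py || exit
python3 -m inch '[{"xyz":[11.1,0.7,0.3],"rot":[0,0,0]},{"xyz":[22,2.9,0.7],"rot":[0,0,0]},{"xyz":[32.5,6.5,1],"rot":[0,0,0]},{"xyz":[42.5,11.4,1.3],"rot":[0,0,0]},{"xyz":[51.7,17.6,1.7],"rot":[0,0,0]},{"xyz":[60.1,24.9,2],"rot":[0,0,0]}]'  >/dev/null; python3 f.py || exit
python3 -m inch '[{"xyz":[7.3,8.4,0.3],"rot":[0,0,0]},{"xyz":[13.5,17.6,0.7],"rot":[0,0,0]},{"xyz":[18.4,27.6,1],"rot":[0,0,0]},{"xyz":[22,38.1,1.3],"rot":[0,0,0]},{"xyz":[24.2,49,1.7],"rot":[0,0,0]},{"xyz":[24.9,60.1,2],"rot":[0,0,0]}]'  >/dev/null; python3 f.py
```

```text
tangential resist 2.0399283728226214 radial -0.961099471250809 R 84.6160373577265 world ang -131.65632487096707 z 212.20000261296522 fz 3.5552288769697706
tangential resist 2.875855751177972 radial 0.2295901456063121 R 85.53366629955444 world ang -177.35478370390965 z 210.25094048295222 fz 8.253640222142435
tangential resist 3.187178311795882 radial 0.30542195402327343 R 86.70620254732657 world ang 138.1600078808853 z 208.1029326962347 fz 8.03749972770732
tangential resist 2.185435310440557 radial 1.6890949024533795 R 86.95305861608504 world ang 94.05077063640397 z 205.97648122212954 fz 8.778779098879648
```

```bash
python3 -m inch '[{"xyz":[-0.7,11.1,0.3],"rot":[0,0,0]},{"xyz":[-2.9,22,0.7],"rot":[0,0,0]},{"xyz":[-6.5,32.5,1],"rot":[0,0,0]},{"xyz":[-11.4,42.5,1.3],"rot":[0,0,0]},{"xyz":[-17.6,51.7,1.7],"rot":[0,0,0]},{"xyz":[-24.9,60.1,2],"rot":[0,0,0]}]'  >/dev/null; python3 f.py || exit
python3 -m inch '[{"xyz":[-8.4,7.3,0.3],"rot":[0,0,0]},{"xyz":[-17.6,13.5,0.7],"rot":[0,0,0]},{"xyz":[-27.6,18.4,1],"rot":[0,0,0]},{"xyz":[-38.1,22,1.3],"rot":[0,0,0]},{"xyz":[-49,24.2,1.7],"rot":[0,0,0]},{"xyz":[-60.1,24.9,2],"rot":[0,0,0]}]'  >/dev/null; python3 f.py || exit
python3 -m inch '[{"xyz":[-11.1,-0.7,0.3],"rot":[0,0,0]},{"xyz":[-22,-2.9,0.7],"rot":[0,0,0]},{"xyz":[-32.5,-6.5,1],"rot":[0,0,0]},{"xyz":[-42.5,-11.4,1.3],"rot":[0,0,0]},{"xyz":[-51.7,-17.6,1.7],"rot":[0,0,0]},{"xyz":[-60.1,-24.9,2],"rot":[0,0,0]}]'  >/dev/null; python3 f.py || exit
python3 -m inch '[{"xyz":[-7.3,-8.4,0.3],"rot":[0,0,0]},{"xyz":[-13.5,-17.6,0.7],"rot":[0,0,0]},{"xyz":[-18.4,-27.6,1],"rot":[0,0,0]},{"xyz":[-22,-38.1,1.3],"rot":[0,0,0]},{"xyz":[-24.2,-49,1.7],"rot":[0,0,0]},{"xyz":[-24.9,-60.1,2],"rot":[0,0,0]}]'  >/dev/null; python3 f.py
```

```text
tangential resist 2.7585456067504173 radial 1.2121035222569756 R 86.20015410268267 world ang 49.46133322583006 z 204.12501592793154 fz 7.913610862189362
tangential resist 9.702118057158954 radial 1.5334496330203988 R 85.04139635909952 world ang 5.376093813057389 z 202.41288323284485 fz 9.102279445362212
```

It has gone stiff: 9.7 N against 3 N free. One small 8° nudge will confirm it.

```bash
python3 -m inch '[{"xyz":[-6,-0.2,0.1],"rot":[0,0,0]},{"xyz":[-12,-0.8,0.3],"rot":[0,0,0]}]'  >/dev/null; python3 f.py
python3 -m inch '[{"xyz":[0,0,0],"rot":[0,0,0]},{"xyz":[0,0,0],"rot":[0,0,0]},{"xyz":[0,0,0],"rot":[0,0,0]}]' >/dev/null; python3 f.py
```

```text
tangential resist 9.155970856423492 radial 2.3226309638002363 R 84.81037595135803 world ang -2.60282148913474 z 202.194719983385 fz 9.061747636501183
tangential resist 6.396598223690788 radial 0.8572898276647024 R 84.76978176362077 world ang -2.7050754364904774 z 202.19798848584054 fz 9.20764698839989
```

It resists firmly at 9–10 N turning, which is about 200 N of squeeze and well under forced. I'll let go and withdraw straight up.

```bash
python3 -m inch '[{"xyz":[0,0,-0.5],"rot":[0,0,0]},{"xyz":[0,0,-1],"rot":[0,0,0]},{"xyz":[0,0,-1],"rot":[0,0,0]},{"xyz":[0,0,-1],"rot":[0,0,0]},{"xyz":[0,0,-1],"rot":[0,0,0]},{"xyz":[0,0,-1],"rot":[0,0,0]},{"xyz":[0,0,-1],"rot":[0,0,0]}]' 0
python3 -m inch '[{"xyz":[0,0,-20],"rot":[0,0,0]},{"xyz":[0,0,-50],"rot":[0,0,0]},{"xyz":[0,0,-85],"rot":[0,0,0]},{"xyz":[0,0,-120],"rot":[0,0,0]},{"xyz":[-30,0,-140],"rot":[0,0,0]},{"xyz":[-60,0,-140],"rot":[0,0,0]},{"xyz":[-85,0,-140],"rot":[0,0,0]},{"xyz":[-85,0,-140],"rot":[0,0,0]},{"xyz":[-85,0,-140],"rot":[0,0,0]}]'; python3 - <<'E'
from h import *
s=cv2.resize(ctrl.get_image("side")[150:310,250:450,::-1],(750,600),interpolation=cv2.INTER_CUBIC); cv2.imwrite("pics/end.png",s)
E
```

```text
t: 20.6
ee_pos: [622.6, -64.9, 202.3]
orientation: [-2.154, -2.287, 0.001]
ft_force: [0.3, -0.8, 0.0]
width: 64.9
grasp_force: 0.0
t: 21.35
ee_pos: [627.6, -150.8, 342.3]
orientation: [-2.156, -2.284, 0.0]
ft_force: [-0.5, 0.3, 0.4]
width: 87.5
grasp_force: 0.0
```

View pics/end.png

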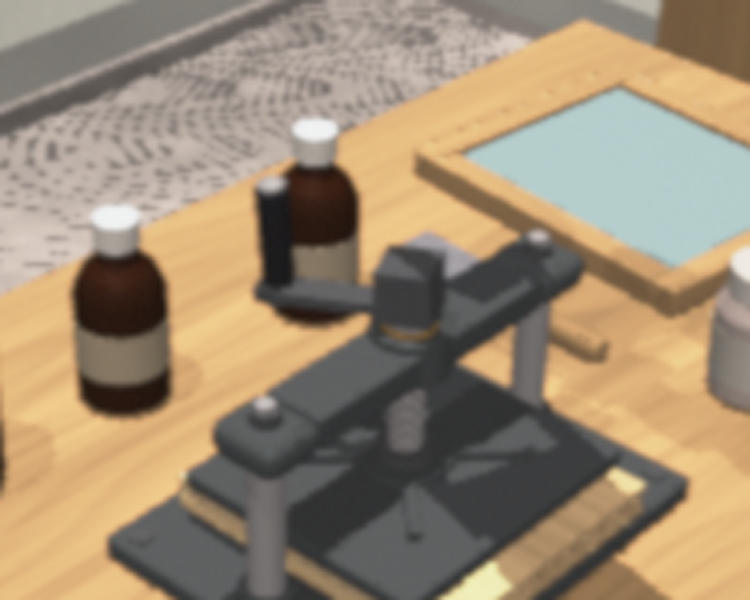

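The crank sits level and fully down on the screw, with its handle at crop (275,235). The platen is on the boards, the bottles are in place, and the arm is clear.

```bash
python3 -c "
from workcell import ctrl
print(ctrl.close_job())"
```

```text
the job is handed in; nothing more can be done
None
```

The farther of the two cranks is fully home on the screw, wound clockwise about 2.75 turns until clearly stiff (9–10 N at the handle against 3 N turning freely), then let go and left on the screw; job handed in at about 21 s.

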